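# Clamp the water filter into its bench bracket with the wide U-clamp

## Robot

A 6-joint arm with a two-finger parallel gripper is mounted at the origin on the work surface. World frame = base frame: x ahead of the robot, y to its left, z up, the work surface at z = 0. Lengths are in mm, angles in rad, forces in N, time in s.
With the tool pointing down it reaches from about 400 to 925 mm from the base axis. Payload 12.5 kg.
Tool frame: the origin (TCP) lies on the mounting face of the last link; the fingertips stand 190 mm ahead of it and the grasp point (between the pads) lies 171 mm ahead of it; z points along the fingers, y is the line along which they close (so a half turn about z gives the same grasp; the last joint's range is limited). The gripper opens to 95 mm and grips with 3 to 60 N. Pads are 20 mm wide; open, the fingers measure 119 mm over their backs; the gripper's body (75 mm by 180 mm) begins 59 mm behind the grasp point.
Start: joints at [-1.344, 0.491, 1.559, -0, 1.092, -0.106], TCP at [204.201, -590.7, 404.761] pointing down, gripper open.
Joint ranges: [-3.1, 3.1], [-0.84, 2.19], [0.05, 2.79], [-1.13, 4.28], [0.06, 2.93], [-2.69, 2.69]. Speed limits (rad/s): [2.22, 2.22, 2.79, 3.14, 3.14, 3.14].

## Interface

Orientations are given as [roll, pitch, yaw] about the fixed x, y, z axes, in that order (R = Rz(yaw) Ry(pitch) Rx(roll)).
In Python, from cell import env gives the robot as it stands.
- The arm moves only by the tool carry_out, never from a script. Its argument "series" is a list of rows, each a list of 5 numbers: the shift along the tool's x, y, z in m, then the turn about the tool's z in degrees, then the opening, from 0 (shut) to 1 (fully open). A call has 1 to 20 rows; each row is the pose to reach, as a shift and turn from the pose commanded when the call began, along the tool's axes at that moment; what a row does not reach only later rows make up. A row lasts 1/8 s, in which the tool goes at most 62.5 mm and 10.7 degrees, less where a joint would pass 70% of its speed; a pose out of reach is approached as far as the arm can. A call with a gripper value outside its range is refused whole. The fingers move at their own pace and stop on an object; the grip force is fixed at half the most. Time passes only in rows, so rows that repeat a pose let the fingers close. It gives the time, the measured TCP pose, the force, the opening and the grip force at its end, in the units of the state.
- env.state(): the state, without advancing time (a new reading comes with each control period).
- env.read_camera(name): name is "scene" or "top" or "wrist"; returns (picture, depth): 480x640x3 uint8, red, green, blue; 480x640 float32, mm along the optical axis (not along the pixel's ray), 0 where there is no reading.
- env.get_calibration(name): a dict with "intrinsics" (3x3 intrinsics, pixels), "cam_to_world" (4x4, takes a point from camera to world coordinates); the wrist camera has in their place "T_tool_cam" (4x4, takes a point from camera to tool coordinates, whose origin is the TCP and whose axes are the flange's). Camera axes: x right, y up, looking along -z (the intrinsics and any distortion apply to the point x, -y, -z); pixel columns grow to the right and rows downward; lengths in mm; the calibration is good to about 2 mm. The wrist camera is an equidistant fisheye: a pixel r from the principal point sees the ray r / f radians off the axis. A picture is of the moment at which its call begins: read the wrist's pose just before it. get_calibration takes no time and is no camera call.
- env.job_done(): hands the job in; it is judged then, once.
The state is a dict: "t": time; "joints": joint angles; "qvel": joint speeds; "tau": joint torques, N m; "eef_pos": TCP position; "tcp_rot": TCP orientation; "ft_force": force on the tool from outside, world axes, zero at the start; "moment": the same for the moment, N m; "opening": opening from 0.0 (shut) to 1.0 (fully open); "grip_force": force on a finger pad.
Only numpy, scipy, OpenCV 4.12 (cv2) and the standard library are available. Lean on these libraries where they do the work, as an engineer would, in place of code of your own. Each camera call takes 0.05 s, during which the arm holds its last target. There are 200 camera calls.

## Task

Take the wide U-clamp with the blue grip out of the foam block, pass its legs down either side of the filter in the bracket and through both slots of the steel plate below, feeling for the slots because the plate may stand anywhere along its rails and a little higher or lower. Press the clamp down until the rubber shoe under its crossbar is fully home, never bearing on the bracket with more than 40 N, then let go. Leave the narrow clamp, the bottles, the jars and the beaker where they are.

Things in the scene. Friction and masses are not known exactly. Their poses are not given: they have to be found in the camera images.
- foam: White foam block, 160 x 110 x 72 mm high, fixed. Origin: centre of its underside. Two slots 11 mm wide (its x), 70 mm long (its y) and 66 mm deep lie at its x = -45 and +45 mm; one holds the wide clamp, the other the narrow one, upright.
- wide_clamp_grip (a point): Centre of the blue grip of the wide U-clamp (about 140 g, symmetric under a half turn about z, up). Grip block: 14 mm thick (its x) x 30 wide (its y) x 36 high, 18 mm above and below this point. A bow of 8 mm round steel bar passes through it along y, its top 2 mm below this point.
- wide_clamp_bar (a point): Middle of the underside of the wide clamp's flat steel crossbar, 26 mm under the grip's centre; it rests on the foam's top at the start. The bar is 14 (x) x 66 (y) x 8 mm high. From it two round legs, 8 mm diameter with 1 mm rounded ends, point down at y = -27 and +27 mm, x = 0; their ends are 64 mm below this point.
- narrow_clamp_grip (a point): Centre of the orange grip of the narrow U-clamp: the same, but its legs are only 32 mm apart. It stays in its foam slot.
- bracket: Fixed grey filter bracket with a 200 (x) x 112 mm base. Origin: centre of its underside; z up, x along the filter: a white cartridge of 30 mm diameter with blue end caps, axis at y = 0, z = 70 mm, in cradles at x = -86 and +86 mm (tops at z = 79 mm).
- rail_mid (a point): Fixed point of the bracket, 44 mm above its origin. A bright steel plate, 92 (x) x 102 (y) x 12 mm thick, lies on height-adjustable rails along x. Its top face is 0 to 9 mm above this point, its middle up to 19 mm either way from it in x: neither is reported, both are felt or seen. It is stiff (18 N to shift along x). Under it is free space to z = 10 mm.
- slot_line (a point): The same fixed point, for the slots: two through slots at the middle of the plate's length (so up to 19 mm in x from this point), centres at y = -27 and +27 mm, each 10 mm wide in x, 12 mm in y, with 1 mm chamfers. A small black rubber shoe, 16 x 26 mm, rides with the plate on a stem over the filter, above the line between the slots.
- shoe (a joint): How far the rubber shoe is pressed down, in m: 0 up (its top face 55 mm above the plate's top face), 0.010 fully home on its hard stop (45 mm above). It takes about 8 N to move and stays where it is left. It starts at 0 to 0.003.
- brown_a_mid (a point): Brown reagent jar, 60 mm diameter, 105 mm high, loose bystander; point half-way up on its axis.
- brown_b_mid (a point): Brown reagent jar, 48 mm diameter, 85 mm high, loose bystander; point half-way up on its axis.
- brown_c_mid (a point): Small brown reagent jar, 40 mm diameter, 75 mm high, standing between the foam block and the bracket, loose bystander; point half-way up on its axis.
- dropper_mid (a point): Black dropper bottle with a blue cap, 36 mm diameter, 80 mm high, loose bystander; point half-way up on its axis.
- beaker_mid (a point): Clear plastic beaker, 68 mm diameter, 75 mm high, loose bystander; point half-way up on its axis.

How it is judged:
By the outcome, as a careful person would: the job done as asked, in the order asked, and still so for the second after the job is handed in, with the robot touching nothing.
It also fails if it takes over 64 s, if anything falls off the work surface, if the arm or the gripper's body presses on something with over 40 N, if the wrist force passes 120 N, or if a joint passes its speed limit or range.

## Working session

There is one attempt and no reset: what is moved stays moved. The work goes in short steps, Python scripts to look and compute and a tool call to move; the robot and the scene stay as the last step left them, time stands still between calls to the robot, and variables do not carry over. Pictures are saved under pics/ and viewed, at most 10 in all, crops included, and the job is handed in when it is done.

Besides the shell and the picture viewer there is one more tool, called after "Request:" as name(argument=value, ...) on one line, values as JSON. carry_out: Moves the arm, as the interface text tells. Its arguments: {"type":"object","properties":{"series":{"type":"array","items":{"type":"array","items":{"type":"number"}}}},"required":["series"]}

```bash
mkdir -p pics; ls; cat > h.py <<'E'
import numpy as np,cv2
from cell import env
from scipy.spatial.transform import Rotation as R
def snap(n):
    s=env.state(); im,d=env.read_camera(n); c=env.get_calibration(n)
    np.savez(f'{n}.npz',im=im,d=d,pos=s['eef_pos'],rot=s['tcp_rot']); return s,im,d,c
def cloud(d,c):
    K=np.array(c['intrinsics']);T=np.array(c['cam_to_world']);v,u=np.mgrid[:480,:640]
    x=(u-K[0,2])/K[0,0]*d;y=(v-K[1,2])/K[1,1]*d
    return np.stack([x,-y,-d],-1)@T[:3,:3].T+T[:3,3]
E
python3 - <<'E'
from h import *
for n in('top','scene'):
    s,im,d,c=snap(n); cv2.imwrite(f'pics/{n}1.png',im[:,:,::-1]); print(n,{k:np.round(v,3).tolist() if not isinstance(v,str) else v for k,v in c.items()}, (d>0).mean())
print(s)
print(env.get_calibration('wrist'))
E
```

```text
pics
top {'intrinsics': [[480.016, 0.0, 319.808], [0.0, 480.016, 243.023], [0.0, 0.0, 1.0]], 'cam_to_world': [[-0.029, 0.998, -0.06, 568.399], [-0.999, -0.028, 0.02, 28.523], [0.018, 0.06, 0.998, 1038.515], [0.0, 0.0, 0.0, 1.0]]} 0.9961002604166667
scene {'intrinsics': [[448.051, 0.0, 325.17], [0.0, 448.051, 243.291], [0.0, 0.0, 1.0]], 'cam_to_world': [[0.818, -0.416, 0.398, 921.057], [0.575, 0.612, -0.543, -404.255], [-0.018, 0.673, 0.74, 655.352], [0.0, 0.0, 0.0, 1.0]]} 0.99595703125
{'t': 0.05, 'joints': array([-1.34358481e+00,  4.91543813e-01,  1.55946364e+00, -5.95903603e-05,
        1.09170480e+00, -1.05639299e-01]), 'qvel': array([ 4.46143031e-05, -2.07106144e-03, -5.03918278e-04, -4.79767647e-04,
        2.38940784e-04,  2.26415584e-03]), 'tau': array([ 2.35990847e-03, -6.14227295e+01, -2.58921540e+01,  6.94579049e-02,
        4.69339953e-02, -3.44329783e-05]), 'eef_pos': array([ 204.19644655, -590.6580796 ,  404.16652734]), 'tcp_rot': array([-3.14047372e+00, -6.54985120e-05,  3.32878281e-01]), 'ft_force': array([-0.82979889, -0.10740572,  0.25869812]), 'moment': array([-0.02178491,  0.0361267 ,  0.02335161]), 'grip_force': 0.0, 'opening': 1.0008294066215686}
{'intrinsics': array([[371.64829954,   0.        , 320.46871388],
       [  0.        , 371.64829954, 241.40656253],
       [  0.        ,   0.        ,   1.        ]]), 'T_tool_cam': array([[ 3.46720671e-04,  9.57954380e-01,  2.86920347e-01,
         8.21357350e+01],
       [ 9.99999938e-01, -3.49889571e-04, -4.02285971e-05,
        -2.30351614e-02],
       [ 6.18532763e-05,  2.86920343e-01, -9.57954442e-01,
         2.13980076e+01],
       [ 0.00000000e+00,  0.00000000e+00,  0.00000000e+00,
         1.00000000e+00]])}
```

View pics/top1.png

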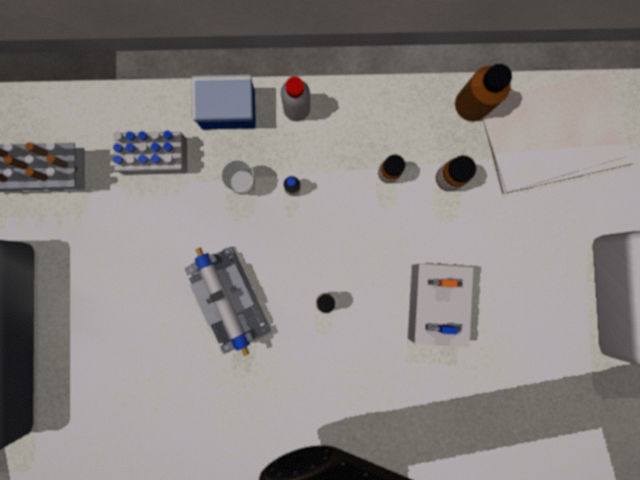

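View pics/scene1.png

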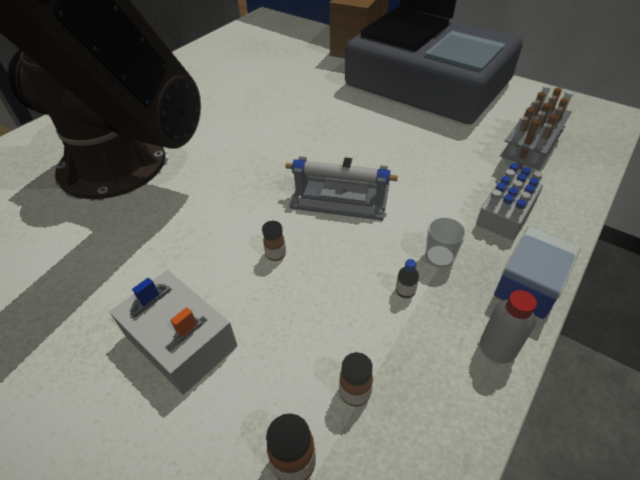

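The top view shows the blue (wide) grip at about (447,328), the orange one at (452,283), the foam at (445,305) and the bracket at (228,300). The black shoe is over the filter near (215,295) and jar c is at (326,302), between foam and bracket. The scene view agrees: the blue grip is at (146,292) and the shoe at (348,162).

```bash
cat > m.py <<'E'
from h import *
for n in('top','scene'):
    z=np.load(n+'.npz');im=z['im'];d=z['d'];c=env.get_calibration(n);P=cloud(d,c)
    h=cv2.cvtColor(im,cv2.COLOR_RGB2HSV).astype(int);H,S,V=h[...,0],h[...,1],h[...,2]
    def rep(nm,m,zr):
        m=m&(P[...,2]>zr[0])&(P[...,2]<zr[1]);p=P[m]
        if len(p)<4: print(n,nm,len(p));return
        q=cv2.minAreaRect(p[:,:2].astype(np.float32))
        print(n,nm,len(p),'med',np.median(p,0).round(1),'z90',np.percentile(p[:,2],90).round(1),'rect',np.round(q[0],1),np.round(q[1],1),round(q[2],1))
    fo=(P[...,0]>350)&(P[...,0]<650)&(P[...,1]<-130)&(P[...,1]>-420)
    br=(P[...,0]>380)&(P[...,0]<720)&(P[...,1]<320)&(P[...,1]>100)
    blue=(H>105)&(H<130)&(S>140)
    rep('blue',fo&blue,(85,140)); rep('orange',fo&(H<15)&(S>150),(85,140))
    rep('foam',fo&(S<60),(66,77))
    rep('foamgrips',fo&(S>140),(100,130))
    rep('caps',br&blue,(70,95))
    rep('filter',br,(79,92)); rep('shoe',br&(V<90)&(S<120),(92,125)); rep('high',br,(94,125));rep('base',br,(3,16))
    rep('jar',(P[...,0]>400)&(P[...,0]<700)&(P[...,1]<90)&(P[...,1]>-90),(65,90))
    rep('plate',br,(40,58))
E
python3 m.py
```

```text
top blue 121 med [ 451.4 -230.8  115.3] z90 117.7 rect [ 449.5 -235.8] [38.1 11.8] 84.1
top orange 101 med [ 539.7 -235.4  115.5] z90 117.8 rect [ 539.6 -235.8] [29.  11.6] 87.2
top foam 3870 med [ 493.7 -233.6   72. ] z90 74.2 rect [ 493.2 -235.4] [112.6 160.4] 84.4
top foamgrips 216 med [ 456.3 -232.5  115.4] z90 117.8 rect [ 494.7 -233.3] [ 29.4 101.4] 87.0
top caps 297 med [446.7 184.5  84. ] z90 86.7 rect [515.5 208.9] [198.   26.6] 23.9
top filter 1241 med [506.5 204.1  83.3] z90 86.3 rect [508.7 206.4] [215.   49.9] 23.6
top shoe 107 med [527.2 214.1  98.9] z90 101.0 rect [526.7 214.2] [15.5 26. ] 24.7
top high 112 med [527.2 214.4  98.9] z90 101.0 rect [527.  214.3] [15.7 26.2] 22.6
top base 2264 med [507.6 192.4   8.6] z90 12.4 rect [549.9 210.1] [219.1 339.6] 89.9
top jar 264 med [503.7   2.1  75.1] z90 77.5 rect [503.6   1.7] [34.  35.7] 88.2
top plate 1538 med [527.9 204.3  45.6] z90 47.8 rect [515.1 209.3] [183.9 102.6] 23.9
scene blue 382 med [ 456.6 -236.1  108.1] z90 116.7 rect [ 452.6 -234.9] [29.  15.3] 88.5
scene orange 404 med [ 546.3 -240.6  110.1] z90 116.4 rect [ 541.8 -239.2] [28.7 15.1] 81.7
scene foam 5140 med [ 503.3 -248.9   72. ] z90 73.4 rect [ 495.5 -237.3] [111.  162.6] 84.1
scene foamgrips 553 med [ 535.3 -238.1  114.4] z90 116.8 rect [ 497.1 -237. ] [ 29.1 104.3] 87.3
scene caps 152 med [588.9 230.2  83.2] z90 85.0 rect [518.7 203.6] [197.2  18.2] 23.3
scene filter 692 med [521.1 204.1  82.6] z90 84.7 rect [518.1 206.2] [201.5  49.9] 24.7
scene shoe 67 med [530.  210.4  97.4] z90 99.0 rect [529.1 211.4] [14.3 26.8] 22.6
scene high 73 med [530.6 210.9  97.3] z90 99.0 rect [529.8 211.8] [15.7 27.2] 22.8
scene base 1329 med [532.2 186.    9.4] z90 13.1 rect [546.8 170.8] [223.3 191.1] 25.9
scene jar 287 med [508.8  -3.1  74. ] z90 75.6 rect [505.9  -0.9] [35.2 36.6] 75.9
scene plate 998 med [538.7 189.2  44.6] z90 46.7 rect [526.9 186.8] [187.1  62.3] 23.8
```

```bash
cat > go.py <<'E'
import sys; from h import *
# usage: go.py x y z yawdeg -> shift in tool axes (m), turn deg
x,y,z,w=map(float,sys.argv[1:5]); s=env.state(); T=R.from_euler('xyz',s['tcp_rot'])
d=T.inv().apply(np.array([x,y,z])-s['eef_pos'])/1000
print('shift',d.round(4),'turn',round(-(w-np.degrees(s['tcp_rot'][2])),2), 'F',s['ft_force'].round(1),'op',round(s['opening'],3),'t',s['t'])
E
python3 go.py 451.5 -234.5 400 85
```

```text
shift [ 0.3501 -0.2558  0.0045] turn -65.93 F [ 0.4 -0.7 -0.2] op 1.0 t 0.1
```

Request:
carry_out(series=[[0.035,-0.0256,0,-6.6,1],[0.07,-0.0512,0.0,-13.2,1],[0.105,-0.0768,0,-19.8,1],[0.14,-0.1024,0,-26.4,1],[0.175,-0.128,0.002,-33,1],[0.21,-0.1536,0.002,-39.6,1],[0.245,-0.179,0.003,-46.2,1],[0.28,-0.2046,0.004,-52.8,1],[0.315,-0.23,0.0045,-59.4,1],[0.35,-0.2558,0.0045,-65.9,1],[0.35,-0.2558,0.0045,-65.9,1],[0.35,-0.2558,0.0045,-65.9,1]])

```text
t: 1.6
eef_pos: [451.3, -234.8, 400.1]
tcp_rot: [-3.141, 0.0, 1.482]
ft_force: [-0.4, -0.2, -0.3]
opening: 1.006
grip_force: 0.0
```

```bash
cat >> h.py <<'E'
def wcloud(d,s,c):
    K=np.array(c['intrinsics']);T=np.array(c['T_tool_cam']);v,u=np.mgrid[:480,:640]
    a=(u-K[0,2])/K[0,0];b=(v-K[1,2])/K[1,1];r=np.hypot(a,b)+1e-9
    k=np.tan(np.minimum(r,1.5))/r*d   # d along axis
    P=np.stack([a*k,-b*k,-d],-1)@T[:3,:3].T+T[:3,3]
    return R.from_euler('xyz',s['tcp_rot']).apply(P.reshape(-1,3)).reshape(480,640,3)+s['eef_pos']
E
python3 - <<'E'
from h import *
s,im,d,c=snap('wrist'); cv2.imwrite('pics/w1.png',im[:,:,::-1]); print(s['eef_pos'],np.degrees(s['tcp_rot']))
P=wcloud(d,s,c);h=cv2.cvtColor(im,cv2.COLOR_RGB2HSV).astype(int);H,S,V=h[...,0],h[...,1],h[...,2]
for nm,m in(('blue',(H>105)&(H<130)&(S>140)),('orange',(H<15)&(S>150)),):
    p=P[m&(P[...,2]>113)&(P[...,2]<121)&(P[...,1]<-150)&(P[...,1]>-320)]
    q=cv2.minAreaRect(p[:,:2].astype(np.float32));print(nm,len(p),np.median(p,0).round(1),q)
p=P[(S<60)&(P[...,2]>68)&(P[...,2]<76)&(P[...,1]<-150)&(P[...,1]>-320)]
print(len(p),np.median(p,0),cv2.minAreaRect(p[:,:2].astype(np.float32)))
E
```

```text
[ 451.29524683 -234.80401353  400.0969388 ] [-1.79982604e+02  5.97576440e-03  8.49343431e+01]
blue 390 [ 448.6 -233.4  114.5] ((449.1468505859375, -233.23240661621094), (27.386343002319336, 11.307270050048828), 85.07384490966797)
orange 531 [ 539.7 -237.1  114.6] ((539.9048461914062, -237.19699096679688), (28.218482971191406, 12.518278121948242), 84.15093994140625)
18812 [ 490.62895756 -229.90926402   70.64766938] ((596.2144165039062, -222.22125244140625), (155.4347686767578, 366.8944396972656), 87.85038757324219)
```

View pics/w1.png

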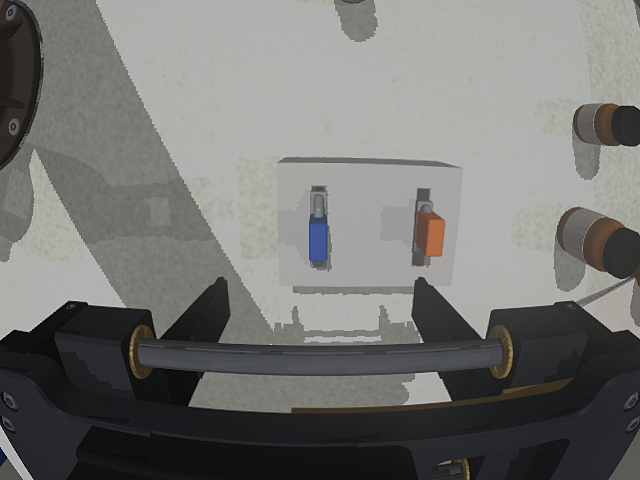

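The blue grip is at (318,238) and the orange one at (430,232), both between the open fingers' line of travel. All three cameras agree to about 2 mm. I'll descend and grasp.

Request:
carry_out(series=[[0.001,-0.001,0.03,0,1],[0.001,-0.001,0.06,0,1],[0.001,-0.001,0.09,0,1],[0.001,-0.001,0.115,0,1],[0.001,-0.001,0.129,0,1],[0.001,-0.001,0.129,0,1],[0.001,-0.001,0.129,0,0.4],[0.001,-0.001,0.129,0,0.2],[0.001,-0.001,0.129,0,0.0],[0.001,-0.001,0.129,0,0],[0.001,-0.001,0.129,0,0],[0.001,-0.001,0.129,0,0],[0.001,-0.001,0.129,0,0],[0.001,-0.001,0.129,0,0]])

```text
t: 3.4
eef_pos: [450.5, -233.5, 271.2]
tcp_rot: [3.142, 0.0, 1.483]
ft_force: [0.8, -0.6, 0.7]
opening: 0.218
grip_force: 0.0
```

Request:
carry_out(series=[[0,0,0,0,0],[0,0,0,0,0],[0,0,0,0,0],[0,0,0,0,0]])

```text
t: 3.9
eef_pos: [450.5, -233.5, 271.2]
tcp_rot: [-3.141, -0.0, 1.483]
ft_force: [0.8, 0.9, -1.3]
opening: 0.148
grip_force: 30.0
```

Request:
carry_out(series=[[0,0,-0.015,0,0],[0,0,-0.04,0,0],[0,0,-0.07,0,0],[0,0,-0.1,0,0],[0,0,-0.125,0,0],[0,0,-0.125,0,0]])

```text
t: 4.65
eef_pos: [450.4, -233.4, 398.4]
tcp_rot: [3.138, 0.002, 1.483]
ft_force: [0.6, 0.2, -1.5]
opening: 0.149
grip_force: 30.0
```

```bash
python3 go.py 528 212.5 396 113.8; python3 - <<'E'
from h import *
s,im,d,c=snap('wrist'); P=wcloud(d,s,c);h=cv2.cvtColor(im,cv2.COLOR_RGB2HSV).astype(int);H,S,V=h[...,0],h[...,1],h[...,2]
m=(H>105)&(H<130)&(S>140);Q=R.from_euler('xyz',s['tcp_rot']).inv().apply((P-s['eef_pos']).reshape(-1,3)).reshape(P.shape)
p=Q[m&(Q[...,2]>130)&(Q[...,2]<200)&(abs(Q[...,1])<30)];print(len(p),p.min(0),np.median(p,0),p.max(0))
cv2.imwrite('pics/w2.png',im[:,:,::-1])
E
```

```text
shift [0.451  0.0382 0.0015] turn -28.83 F [ 0.6  0.2 -1.5] op 0.149 t 4.65
1312 [ -5.30628411  -5.84338366 154.96985254] [  5.67081399   1.02505598 156.71539023] [ 15.53842502   7.48828998 158.76469731]
```

View pics/w2.png

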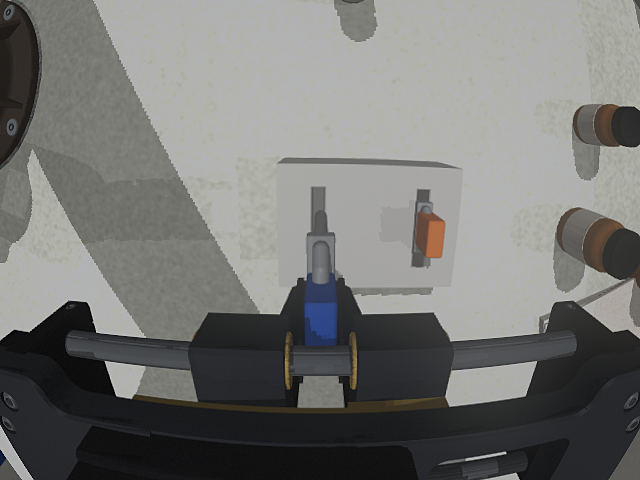

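The clamp is in the gripper with its blue grip at (320,305), lifted clear. The orange clamp has not moved. Next I go beside the bracket so the wrist camera sees the shoe from above.

```bash
python3 go.py 564 130 398.5 113.8
```

```text
shift [ 0.3719  0.0814 -0.0018] turn -28.83 F [ 0.2 -0.4 -0.8] op 0.144 t 4.7
```

Request:
carry_out(series=[[0.02,0.005,0,-2,0],[0.057,0.012,0,-5,0],[0.1,0.022,0,-9,0],[0.145,0.032,0,-13,0],[0.19,0.042,0,-17,0],[0.235,0.052,0,-21,0],[0.28,0.062,0,-25,0],[0.32,0.071,0,-27.5,0],[0.355,0.078,0,-28.8,0],[0.372,0.0815,0,-28.8,0],[0.372,0.0815,0,-28.8,0],[0.372,0.0815,0,-28.8,0]])

```text
t: 6.2
eef_pos: [564.2, 129.0, 395.9]
tcp_rot: [-3.141, 0.0, 1.985]
ft_force: [0.7, -0.4, -1.4]
opening: 0.143
grip_force: 30.0
```

```bash
python3 - <<'E'
from h import *
s,im,d,c=snap('wrist'); P=wcloud(d,s,c);h=cv2.cvtColor(im,cv2.COLOR_RGB2HSV).astype(int);H,S,V=h[...,0],h[...,1],h[...,2]
cv2.imwrite('pics/w3.png',im[:,:,::-1]);print(s['eef_pos'],np.degrees(s['tcp_rot']))
a=np.radians(23.8);X=np.array([np.cos(a),np.sin(a)]);Y=np.array([-X[1],X[0]])
near=np.hypot(P[...,0]-516,P[...,1]-206)<130
def rep(n,m):
    p=P[m&near]
    if len(p)<5: print(n,len(p));return
    q=cv2.minAreaRect(p[:,:2].astype(np.float32));print(n,len(p),np.median(p,0).round(1),np.round(q[0],1),np.round(q[1],1),round(q[2],1))
Z=P[...,2]
rep('shoe',(Z>93)&(Z<106)&(V<110)); rep('caps',(H>105)&(H<130)&(S>140)&(Z>70)&(Z<92)); rep('filter',(Z>80)&(Z<90)&(S<60)&(V>120)); rep('plate',(Z>42)&(Z<50)); rep('base',(Z>5)&(Z<14))
E
```

```text
[564.15247851 128.99114962 395.86117558] [-1.79950427e+02  4.27226284e-03  1.13722416e+02]
shoe 736 [528.6 213.2  97.4] [528.6 213.4] [15.5 24.8] 23.8
caps 1286 [443.9 182.6  82.9] [515.4 210. ] [200.8  24.4] 23.9
filter 3698 [509.5 205.8  82.5] [504.6 203. ] [175.8  21.7] 23.8
plate 7809 [529.1 210.   44. ] [516.  207.7] [158.1 102.4] 23.6
base 5260 [478.7 205.7   8.6] [516.2 207.9] [200.9 112.4] 23.8
```

View pics/w3.png

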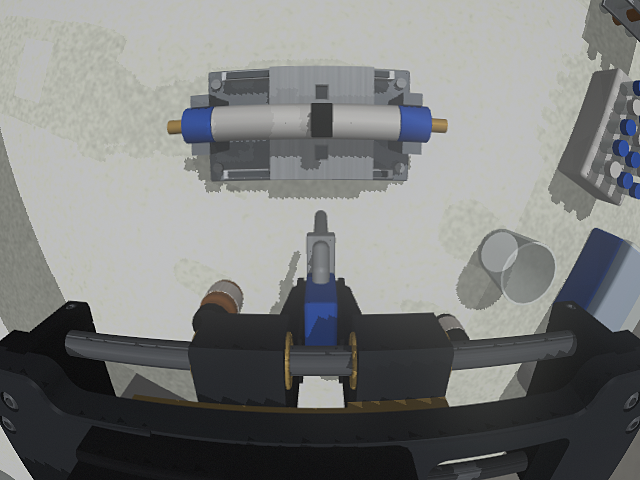

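The shoe is at (321,120), and the slots are visible at about (322,92) and (314,155). The jars and beaker are clear. I'll measure the slots from depth as well.

```bash
python3 - <<'E'
from h import *
z=np.load('wrist.npz');s={'eef_pos':z['pos'],'tcp_rot':z['rot']};im,d=z['im'],z['d'];P=wcloud(d,s,env.get_calibration('wrist'))
a=np.radians(23.8);B=np.array([[np.cos(a),np.sin(a)],[-np.sin(a),np.cos(a)]])
L=(P[...,:2]-[528.5,213.3])@B.T;Z=P[...,2]
for sg in(1,-1):
    m=(abs(L[...,0])<14)&(abs(L[...,1]-27*sg)<12)
    pl=m&(abs(Z-44)<2.5); hole=m&(Z<40)
    print(sg,pl.sum(),hole.sum(),np.percentile(Z[hole],[5,50,95]) if hole.sum() else '', 'hole px', [ (np.where(hole)[i].min(),np.where(hole)[i].max()) for i in (0,1)] if hole.sum() else '')
    # hole rays onto plate plane
    if hole.sum():
        T=np.array(env.get_calibration('wrist')['T_tool_cam']);C=R.from_euler('xyz',s['tcp_rot']).apply(T[:3,3])+s['eef_pos']
        Q=P[hole];t=(C[2]-44)/(C[2]-Q[:,2]);Q=C+(Q-C)*t[:,None];l=(Q[:,:2]-[528.5,213.3])@B.T
        print(np.percentile(l,[2,50,98],axis=0).round(1))
p=np.array([516.2,207.9]);print('shoe rel base',(np.array([528.5,213.3])-p)@B.T)
E
python3 go.py 528.4 213.2 396 113.8
```

```text
1 638 141 [ 7.36652862  8.63735269 36.13922917] hole px [(np.int64(86), np.int64(98)), (np.int64(316), np.int64(326))]
[[-4.6 21.1]
 [-0.2 26.5]
 [ 4.2 31.9]]
-1 706 154 [ 7.48875486  8.75008812 37.49732287] hole px [(np.int64(145), np.int64(158)), (np.int64(316), np.int64(326))]
[[ -4.7 -32.4]
 [ -0.3 -26.6]
 [  4.2 -20.8]]
shoe rel base [13.43314851 -0.02282494]
shift [0.0916 0.0011 0.0001] turn -0.1 F [-0.4 -0.3 -1.4] op 0.146 t 6.25
```

Request:
carry_out(series=[[0.03,0.0,0,0,0],[0.06,0.0006,0,0,0],[0.085,0.0006,0,0,0],[0.0913,0.0006,0,0,0],[0.0913,0.0006,0,0,0],[0.0913,0.0006,0.0,0,0],[0.0913,0.0006,0.02,0,0],[0.0913,0.0006,0.04,0,0],[0.0913,0.0006,0.06,0,0],[0.0913,0.0006,0.07,0,0],[0.0913,0.0006,0.074,0,0],[0.0913,0.0006,0.074,0,0]])

```text
t: 7.75
eef_pos: [528.3, 213.6, 322.4]
tcp_rot: [3.141, 0.0, 1.985]
ft_force: [0.4, 0.2, -1.9]
opening: 0.144
grip_force: 30.0
```

```bash
python3 go.py 528.2 213.0 308 113.8; python3 - <<'E'
from h import *
s,im,d,c=snap('scene'); cv2.imwrite('pics/s2.png',cv2.resize(im[110:230,270:430,::-1],None,fx=4,fy=4))
E
```

```text
shift [-0.0005 -0.0003  0.0144] turn -0.04 F [ 0.4  0.2 -1.9] op 0.144 t 7.75
```

View pics/s2.png

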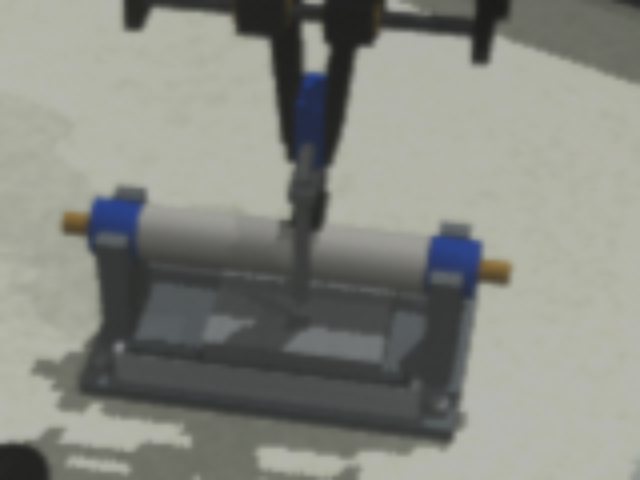

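The legs straddle the filter just above the plate at about (300,300), in line with the shoe. I'll now feel downward.

Request:
carry_out(series=[[-0.0003,-0.0002,0.005,0,0],[-0.0003,-0.0002,0.01,0,0],[-0.0003,-0.0002,0.012,0,0],[-0.0003,-0.0002,0.013,0,0],[-0.0003,-0.0002,0.0135,0,0],[-0.0003,-0.0002,0.014,0,0]])

```text
t: 8.55
eef_pos: [528.0, 213.4, 308.3]
tcp_rot: [3.141, 0.0, 1.986]
ft_force: [-0.3, 0.8, -0.8]
opening: 0.143
grip_force: 30.0
```

Request:
carry_out(series=[[0,0,0.0005,0,0],[0,0,0.001,0,0],[0,0,0.0015,0,0],[0,0,0.002,0,0],[0,0,0.002,0,0]])

```text
t: 9.18
eef_pos: [528.0, 213.3, 306.2]
tcp_rot: [-3.142, 0.0, 1.986]
ft_force: [0.6, -0.3, -1.4]
opening: 0.144
grip_force: 30.0
```

Request:
carry_out(series=[[0,0,0.0005,0,0],[0,0,0.001,0,0],[0,0,0.0015,0,0],[0,0,0.002,0,0],[0,0,0.0025,0,0],[0,0,0.003,0,0],[0,0,0.003,0,0]])

```text
t: 10.05
eef_pos: [528.0, 213.3, 303.1]
tcp_rot: [-3.141, 0.0, 1.986]
ft_force: [0.9, 0.4, -1.7]
opening: 0.147
grip_force: 30.0
```

No contact 6 mm past the expected plate top, so the legs are in both slots. I'll continue down to the shoe.

Request:
carry_out(series=[[0,0,0.001,0,0],[0,0,0.002,0,0],[0,0,0.003,0,0],[0,0,0.004,0,0],[0,0,0.005,0,0],[0,0,0.005,0,0]])

```text
t: 10.8
eef_pos: [528.0, 213.3, 298.1]
tcp_rot: [-3.142, 0.0, 1.986]
ft_force: [0.3, 0.7, -2.3]
opening: 0.145
grip_force: 30.0
```

Request:
carry_out(series=[[0,0,0.001,0,0],[0,0,0.002,0,0],[0,0,0.003,0,0],[0,0,0.003,0,0]])

```text
t: 11.3
eef_pos: [528.0, 213.3, 295.7]
tcp_rot: [3.141, 0.0, 1.986]
ft_force: [-1.8, -0.9, 3.9]
opening: 0.147
grip_force: 30.0
```

Request:
carry_out(series=[[0,0,0.001,0,0],[0,0,0.002,0,0],[0,0,0.003,0,0],[0,0,0.003,0,0]])

```text
t: 11.8
eef_pos: [528.0, 213.4, 292.7]
tcp_rot: [3.141, 0.0, 1.986]
ft_force: [-1.4, -0.1, 5.4]
opening: 0.146
grip_force: 30.0
```

Request:
carry_out(series=[[0,0,0.001,0,0],[0,0,0.002,0,0],[0,0,0.002,0,0]])

```text
t: 12.18
eef_pos: [528.0, 213.4, 290.7]
tcp_rot: [3.141, 0.0, 1.986]
ft_force: [-1.5, 0.2, 5.4]
opening: 0.144
grip_force: 30.0
```

Request:
carry_out(series=[[0,0,0.0005,0,0],[0,0,0.001,0,0],[0,0,0.001,0,0]])

```text
t: 12.55
eef_pos: [528.0, 213.3, 289.8]
tcp_rot: [3.141, 0.0, 1.986]
ft_force: [-1.9, -0.2, 6.7]
opening: 0.139
grip_force: 30.0
```

Request:
carry_out(series=[[0,0,0.0005,0,0],[0,0,0.001,0,0],[0,0,0.001,0,0]])

```text
t: 12.92
eef_pos: [528.0, 213.3, 289.4]
tcp_rot: [3.141, 0.0, 1.986]
ft_force: [-3.8, -1.7, 12.8]
opening: 0.143
grip_force: 30.0
```

Request:
carry_out(series=[[0,0,0.0005,0,0],[0,0,0.0005,0,0]])

```text
t: 13.18
eef_pos: [528.0, 213.4, 289.3]
tcp_rot: [3.14, 0.0, 1.986]
ft_force: [-4.5, -1.1, 17.5]
opening: 0.143
grip_force: 30.0
```

Request:
carry_out(series=[[0,0,0.0005,0,0],[0,0,0.0005,0,0]])

```text
t: 13.42
eef_pos: [528.0, 213.3, 289.3]
tcp_rot: [3.14, 0.0, 1.986]
ft_force: [-5.6, -2.4, 22.6]
opening: 0.146
grip_force: 30.0
```

It is at the hard stop: 22 N with no further travel, after about 7.5 mm of shoe stroke, and the bar height matches plate + 45 mm. I'll relieve the load and release.

Request:
carry_out(series=[[0,0,-0.001,0,0],[0,0,-0.0015,0,0],[0,0,-0.0015,0,0.3],[0,0,-0.0015,0,0.5],[0,0,-0.0015,0,0.6],[0,0,-0.0015,0,0.6],[0,0,-0.0015,0,0.6],[0,0,-0.0015,0,0.6]])

```text
t: 14.42
eef_pos: [528.0, 213.3, 288.7]
tcp_rot: [-3.142, 0.0, 1.986]
ft_force: [0.0, 0.3, -0.4]
opening: 0.597
grip_force: 0.0
```

Request:
carry_out(series=[[0,0,-0.01,0,0.6],[0,0,-0.03,0,0.6],[0,0,-0.06,0,0.6],[0,0,-0.09,0,0.6],[0,0,-0.12,0,0.6],[-0.04,0,-0.12,0,0.6],[-0.08,0,-0.12,0,0.6],[-0.1,0,-0.12,0,0.6],[-0.1,0,-0.12,0,0.6],[-0.1,0,-0.12,0,0.6]])

```text
t: 15.68
eef_pos: [568.0, 122.5, 408.8]
tcp_rot: [-3.141, -0.0, 1.986]
ft_force: [-0.7, -0.4, 0.0]
opening: 0.601
grip_force: 0.0
```

```bash
python3 - <<'E'
from h import *
s,w,d,c=snap('wrist');P=wcloud(d,s,c)
h=cv2.cvtColor(w,cv2.COLOR_RGB2HSV).astype(int);H,S,V=h[...,0],h[...,1],h[...,2]
near=np.hypot(P[...,0]-528,P[...,1]-213)<45;Z=P[...,2]
g=P[near&(H>105)&(H<130)&(S>140)&(Z>100)];q=cv2.minAreaRect(g[:,:2].astype(np.float32));print(np.percentile(g[:,2],[50,90,99]),q)
pl=P[near&(abs(Z-44)<3)];print('plate',np.median(pl[:,2]))
b=P[near&(abs(Z-97)<6)];print('bar',len(b),np.percentile(b[:,2],[10,50,90]),cv2.minAreaRect(b[:,:2].astype(np.float32)))
_,sc,_,_=snap('scene');o=np.hstack([cv2.resize(w[0:240,140:460],(400,300)),cv2.resize(sc[110:230,270:430],(400,300))]);cv2.imwrite('pics/f.png',o[:,:,::-1])
E
```

```text
[132.71466631 133.70789314 135.10877455] ((529.580078125, 211.8441162109375), (12.905559539794922, 32.15684127807617), 23.707115173339844)
plate 43.942495290221075
bar 408 [95.70920692 96.81568437 98.10681888] ((529.2182006835938, 213.5213623046875), (14.032585144042969, 64.87352752685547), 23.89911651611328)
```

View pics/f.png

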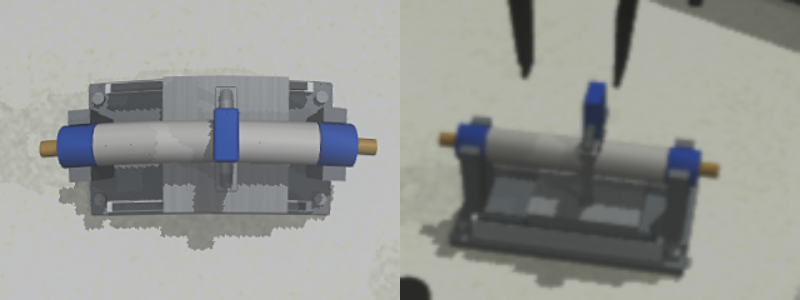

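The clamp stands upright in the slots at about (226,137). The bar's top is 52.9 mm above the plate against 53 mm expected, so the shoe is home, and the gripper is clear.

```bash
python3 -c "
from cell import env
print(env.job_done())"
```

```text
the job is handed in; nothing more can be done
None
```

The wide clamp is through both slots with the shoe pressed fully home and released, pushed with at most about 23 N. I handed the job in at about 16 s; no verdict was returned.

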